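# Open the power box's push-push flap and switch the drinks counter on

### The arm

A 6-joint arm with a two-finger parallel gripper is mounted at the origin on the work surface. World frame = base frame: x ahead of the robot, y to its left, z up, the work surface at z = 0. Lengths are in m, angles in rad, forces in N, time in s.
With the tool pointing down it reaches from about 0.275 to 0.875 m from the base axis. Payload 12.5 kg.
Tool frame: the origin (TCP) lies on the centre line of the jaws, within the pads' length; the fingertips stand r.finger_overhang ahead of it and the grasp point (between the pads) lies 3 mm ahead of it (r.finger_overhang is the distance from the TCP to the fingertips, in m); z points along the fingers, y is the line along which they close (so a half turn about z gives the same grasp; the last joint's range is limited). The gripper opens to 85 mm and grips with 20 to 120 N. Pads are 22 mm wide; open, the fingers measure 114 mm over their backs; the gripper's body (76 mm by 85 mm) begins 54 mm behind the grasp point. The pads swing forward as they close: fully open they stand 13 mm farther back than shut.
Start: joints at [-1.251, 0.351, 1.652, -0, 1.139, -0.085], TCP at [0.217, -0.506, 0.253] pointing down, gripper open.
Joint ranges: [-2.75, 2.75], [-0.79, 2.1], [0.01, 2.65], [-1.57, 4.71], [0.07, 3.14], [-2.87, 2.87]. Speed limits (rad/s): [2.22, 2.22, 2.79, 3.14, 3.14, 3.14].

### API

Orientations are given as a unit quaternion [x, y, z, w].
In Python, from cell import r, optics gives the robot as it stands. The module is installed in compiled form; this text tells all that it offers. Calls block until the motion is done:
- r.move_to(position, orientation): joint-space move of the TCP to a pose.
- r.move_linear(position, rot=None, vel=0.15): straight line of the TCP; rot=None keeps the orientation; vel is the mean speed in m/s.
- r.set_joints(angles): joint-space move.
- r.set_gripper(opening, squeeze=None): opening from 0.0 (shut) to 1.0 (fully open); squeeze is the grip in N (None keeps the last); returns when the fingers have stopped.
- r.sleep(seconds).
- r.inverse_kinematics(position, orientation): joint angles nearest the present ones, or None.
- optics.get_image(name): name is "scene" or "top" or "wrist"; returns a dict with "pixels" (384x512x3 uint8, red, green, blue), "depth" (384x512 float32, m along the optical axis (not along the pixel's ray), 0 where there is no reading), "fx", "fy", "cx", "cy" (pixels), "camera_from_world" (4x4, takes a point from world to camera coordinates); the wrist camera has in their place "mount" (4x4, takes a point from camera to tool coordinates, whose origin is the TCP and whose axes are the flange's). Camera axes: x right, y down, z forward; pixel columns grow to the right and rows downward; lengths in m; the calibration is good to about 2 mm. A picture is of the moment at which its call begins: read the wrist's pose just before it.
A pose or a line that the arm cannot do raises r.PlanningError and nothing moves.
- r.hand_in(): hands the job in; it is judged then, once.
Readings, each from a call of its own:
- r.current_t(): time.
- r.current_q(): joint angles.
- r.current_qvel(): joint speeds.
- r.current_effort(): joint torques, N m.
- r.current_tool_pos(): TCP position.
- r.current_ee_rot(): TCP orientation.
- r.current_contact_force(): force on the tool from outside, world axes, zero at the start.
- r.current_torque(): the same for the moment, N m.
- r.current_opening(): opening from 0.0 (shut) to 1.0 (fully open).
- r.current_finger_force(): force on a finger pad.
Only numpy, scipy, OpenCV 4.12 (cv2) and the standard library are available. Lean on these libraries where they do the work, as an engineer would, in place of code of your own. Each camera call takes 0.05 s, during which the arm holds its last target. There are 200 camera calls.

### The job

Switch the drinks counter's power on: with a fingertip, gently press the orange ribbed pad of the clear hinged flap on the black rubber power box once, so that its push-push latch lets go, take the finger away and see that the flap springs fully up and stays open by itself. Then push the wide blue main switch under it fully over to ON, towards the flap's hinge, and draw the hand clear. Do not push the flap shut again, leave the three small black breakers as they are, and do not pick up or shift any of the glasses, bottles and other things standing about.

Things in the scene. Friction and masses are not known exactly. Their poses are not given: they have to be found in the camera images.
- power_box: Heavy power distributor, black rubber, fixed: 220 mm (its x) by 340 (its y), top at z = 140 mm. Origin: centre of its underside, on the counter; x from the pad's side towards the hinge's side, y left of that, z up. Blue socket lids on its faces, red round inlet on the far (+x) face.
- switch_field (a point): Middle of the floor of the switch field in the box's top, under the flap; in the box's frame x 0, y 40, z 115 mm. The opening spans x -62 to +56, y -52 to +132, z 115 to 140. White switch faces rise to z 119 (x -22 to +22). The small black latch stands at the near wall: x -62 to -43, y 28 to 52, z up to 134.
- flap_pad (a point): Top of the orange ribbed press pad (14 x 44 mm, long along y) at the flap's free edge, 108 mm from the hinge. Flap shut: x -52, y 40, z 147 mm in the box's frame; solid plate top at z 145. Push-push latch below: about 4 N push it in; pushed over 5 mm (stop at 6 to 7 mm) and released, the flap springs up in about 1 s. Pushed shut and released again, it latches again.
- flap (a joint): Angle of the clear, white-framed flap (plate 122 x 196 x 4 mm), rad; hinge along the box's y axis at x 56, z 141 mm. 0 = shut and latched, about -0.05 = pushed in to its stop, 1.85 = sprung fully open, leaning 16 degrees back over the far rim, held there by its spring (top edge about 260 mm above the counter).
- main_switch (a joint): Angle of the main switch's toggle, rad. 0 = OFF, leaning 0.5 rad from upright towards the pad's side (box -x); 1.0 = fully ON, leaning 0.5 rad towards the hinge (box +x). Pivot along the box's y axis at x 0, y 76, z 116 mm. Stays where it is left; 1.5 to 4 N at the finger move it.
- main_switch_tip (a point): Middle of the top edge of the blue toggle (24 mm wide along box y, 7 mm thick, 20 mm from pivot to this point). In the box's frame at OFF: x -10, y 76, z 134 mm; at ON x +10. Free room: 48 mm along x from its near face to the near wall, 29 mm along y to the nearest breaker toggle.
- breaker1 (a joint): Angle of the small black breaker toggle number 1 counted from the main switch (10 mm wide, 20 mm long, pivot at x 0, y 30, z 116 mm in the box's frame), rad. 0 = ON, leaning 0.5 rad towards the hinge, as at the start; 1.0 = off, leaning towards the pad's side. To be left alone.
- breaker2 (a joint): Angle of the small black breaker toggle number 2 counted from the main switch (10 mm wide, 20 mm long, pivot at x 0, y 12, z 116 mm in the box's frame), rad. 0 = ON, leaning 0.5 rad towards the hinge, as at the start; 1.0 = off, leaning towards the pad's side. To be left alone.
- breaker3 (a joint): Angle of the small black breaker toggle number 3 counted from the main switch (10 mm wide, 20 mm long, pivot at x 0, y -6, z 116 mm in the box's frame), rad. 0 = ON, leaning 0.5 rad towards the hinge, as at the start; 1.0 = off, leaning towards the pad's side. To be left alone.
- mug1: Bystander: glass mug, 76 mm across, 125 mm high, with a handle to its +y. Origin: centre of its underside.
- mug2: Bystander: second glass mug, same size. Origin: centre of its underside.
- juice: Bystander: orange bottle with a yellow cap, 60 mm across, 200 mm high. Origin: centre of its underside.
- water: Bystander: clear bottle with a blue cap and a paper label, 60 mm across, 210 mm high. Origin: centre of its underside.
- tumbler: Bystander: drinking glass, 68 mm across, 110 mm high. Origin: centre of its underside.
- opener: Bystander: bottle opener with a red handle and a steel head, 118 x 34 x 8 mm, lying on the right-hand deck of the power box beside the flap. Origin: on its underside, in the middle of the handle.
- mats: Bystander: stack of round drink mats, 94 mm across, 28 mm high. Origin: centre of its underside.

How it is judged:
By the outcome, as a careful person would: the job done as asked, in the order asked, and still so for the second after the job is handed in, with the robot touching nothing.
It also fails if it takes over 38 s, if anything falls off the work surface, if the arm or the gripper's body presses on something with over 40 N, if the wrist force passes 120 N, or if a joint passes its speed limit or range.

## Working session

There is one attempt and no reset: what is moved stays moved. The work goes in short steps, each a Python script; the robot and the scene stay as the last script left them, time stands still between calls to the robot, and variables do not carry over. Pictures are saved under pics/ and viewed, at most 10 in all, crops included, and the job is handed in when it is done.

```bash
mkdir -p pics; python3 - <<'E'
from cell import r, optics
import cv2, numpy as np, pickle
d={n:optics.get_image(n) for n in("scene","top")}
pickle.dump(d,open("im.pkl","wb"))
for n in d:
    cv2.imwrite(f"pics/{n}.png",d[n]["pixels"][...,::-1]); print(n,d[n]["fx"],d[n]["camera_from_world"].round(3).tolist())
print(r.current_t(),r.finger_overhang,r.current_ee_rot())
E
```

```text
scene 358.5593113180155 [[0.861, 0.508, 0.019, -0.495], [0.299, -0.475, -0.827, -0.059], [-0.411, 0.718, -0.561, 1.402], [0.0, 0.0, 0.0, 1.0]]
top 447.5589932489734 [[-0.015, -1.0, -0.014, 0.009], [-0.997, 0.016, -0.081, 0.535], [0.082, 0.013, -0.997, 1.248], [0.0, 0.0, 0.0, 1.0]]
0.1 0.022 [ 9.79590004e-01  2.01005415e-01 -7.62166264e-05 -4.90771172e-04]
```

View pics/top.png

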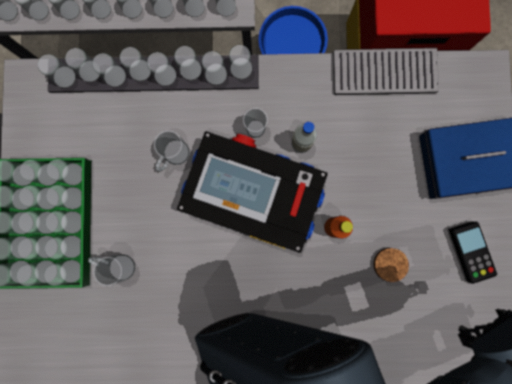

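View pics/scene.png

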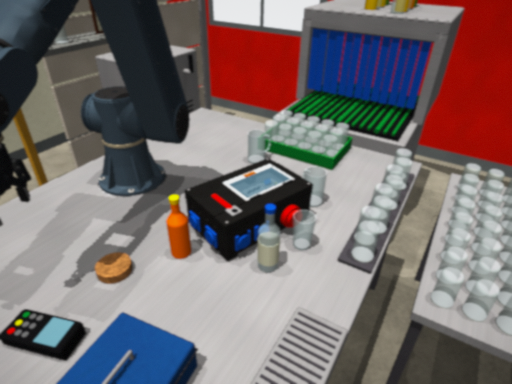

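The top view shows the box with its deck corners at about (207,133), (326,172), (300,250) and (180,208). The orange pad is at (230,204), on the robot's side, and the red inlet at (245,140) is on the far side. The scene view agrees: juice and water stand at the box's right, a tumbler and a mug behind it.

```bash
cat > h.py <<'E'
import numpy as np, cv2
def ray(im,uv,z):
    T=np.linalg.inv(im["camera_from_world"]);uv=np.atleast_2d(uv).astype(float)
    d=np.c_[(uv[:,0]-im["cx"])/im["fx"],(uv[:,1]-im["cy"])/im["fy"],np.ones(len(uv))]@T[:3,:3].T
    return T[:3,3]+d*((z-T[2,3])/d[:,2])[:,None]
def cloud(im):
    v,u=np.mgrid[:384,:512];Z=im["depth"];T=np.linalg.inv(im["camera_from_world"])
    P=np.stack([(u-im["cx"])/im["fx"]*Z,(v-im["cy"])/im["fy"]*Z,Z],-1)
    return P@T[:3,:3].T+T[:3,3]
E
python3 - <<'E'
from h import *
import pickle
d=pickle.load(open("im.pkl","rb"))
for n,(u0,u1,v0,v1) in dict(top=(170,340,120,260),scene=(180,320,150,260)).items():
    im=d[n];P=cloud(im);z=P[...,2]
    roi=np.zeros((384,512),bool);roi[v0:v1,u0:u1]=1
    m=(roi&(z>.130)&(z<.152)&(im["depth"]>0)).astype(np.uint8)
    m=cv2.morphologyEx(m,cv2.MORPH_OPEN,np.ones((9,9)))
    c=max(cv2.findContours(m,0,2)[0],key=cv2.contourArea)[:,0]
    rr=cv2.minAreaRect((ray(im,c,.14)[:,:2]*1000).astype(np.float32))
    print(n,"deck rect mm",rr, "median z",np.median(z[m>0]))
    hsv=cv2.cvtColor(im["pixels"],cv2.COLOR_RGB2HSV)
    o=roi&cv2.inRange(hsv,(8,120,120),(25,255,255)).astype(bool)&(m>0)
    vv,uu=np.nonzero(o);print("orange",len(uu),uu.mean(),vv.mean(),ray(im,[uu.mean(),vv.mean()],.147),np.median(z[o]))
    if len(uu)>5: print(cv2.minAreaRect((ray(im,np.c_[uu,vv],.147)[:,:2]*1000).astype(np.float32)))
    w=(roi&(m>0)&cv2.inRange(hsv,(0,0,150),(180,60,255)).astype(bool)).astype(np.uint8)
    c=max(cv2.findContours(w,0,2)[0],key=cv2.contourArea)[:,0]
    print("frame",cv2.minAreaRect((ray(im,c,.145)[:,:2]*1000).astype(np.float32)))
E
```

```text
top deck rect mm ((530.9390869140625, 10.782821655273438), (339.6764831542969, 219.0799560546875), 69.96729278564453) median z 0.14109770194188642
orange 71 230.30985915492957 204.3661971830986 [[0.49591904 0.06628388 0.147     ]] 0.14677575780026952
((495.7115173339844, 66.1990966796875), (39.66753387451172, 11.299796104431152), 70.69438171386719)
frame ((538.9788818359375, 50.27989196777344), (191.92828369140625, 116.32830047607422), 69.98992919921875)
scene deck rect mm ((539.0003662109375, 3.8476409912109375), (345.5139465332031, 226.70484924316406), 69.66187286376953) median z 0.1396255005394788
orange 24 249.41666666666666 173.91666666666666 [[0.49952335 0.06127193 0.147     ]] 0.14595613548883324
((499.5879821777344, 61.298099517822266), (33.28339385986328, 12.738163948059082), 69.96227264404297)
frame ((497.0009460449219, -21.19434356689453), (70.95452117919922, 151.93861389160156), 34.95637893676758)
```

```bash
cat >> h.py <<'E'
C=np.array([.5309,.0108]);X=np.array([.9397,-.3420]);Y=np.array([.3420,.9397])
def W(x,y,z): return np.r_[C+X*x/1e3+Y*y/1e3,z/1e3]   # box mm -> world m
Q=np.array([np.cos(np.pi/18),-np.sin(np.pi/18),0,0])    # tool down, tool x = box x
def wristT(im,p,q):
    from scipy.spatial.transform import Rotation as R
    T=np.eye(4);T[:3,:3]=R.from_quat(q).as_matrix();T[:3,3]=p
    im["camera_from_world"]=np.linalg.inv(T@im["mount"]);return im
E
python3 - <<'E'
from cell import r,optics
from h import *
import pickle
p=r.current_tool_pos();r.move_linear([p[0],p[1],.34],vel=.25)
r.set_gripper(0.0,20)
r.move_to(W(-60,40,320),Q)
p,q=r.current_tool_pos(),r.current_ee_rot()
im=wristT(optics.get_image("wrist"),p,q)
pickle.dump(im,open("w1.pkl","wb"));cv2.imwrite("pics/w1.png",im["pixels"][...,::-1])
print(r.current_t(),p,q,r.current_q().round(2) if hasattr(r.current_q(),'round') else r.current_q(),r.current_opening(),r.current_contact_force());print(im["mount"].round(3))
hsv=cv2.cvtColor(im["pixels"],cv2.COLOR_RGB2HSV)
o=cv2.inRange(hsv,(8,120,120),(25,255,255))
c=max(cv2.findContours(o,0,2)[0],key=cv2.contourArea)
print(cv2.contourArea(c),cv2.minAreaRect(c),cv2.minAreaRect((ray(im,c[:,0],.147)[:,:2]*1000).astype(np.float32)),W(-52,40,147))
E
```

```text
3.6833 [0.48832844 0.06841957 0.32004011] [ 9.84771180e-01 -1.73855450e-01  5.01916103e-05  5.83792810e-05] [ 0.04  0.18  1.71 -0.    1.25  1.97] -0.001001277598850109 [-0.58966857  0.66684098 -0.55616264]
[[-0.    -0.954 -0.299  0.077]
 [ 1.    -0.     0.     0.   ]
 [-0.    -0.299  0.954 -0.121]
 [ 0.     0.     0.     1.   ]]
1563.0 ((484.5, 130.5), (49.0, 53.0), 90.0) ((452.07269287109375, -186.17135620117188), (54.06155014038086, 66.93058776855469), 86.13632202148438) [0.4957156 0.066172  0.147    ]
```

View pics/w1.png

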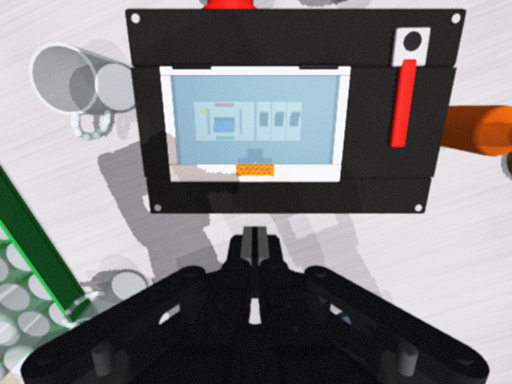

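The wrist view shows the pad at (255,170), the blue toggle at (224,125), the breakers at (264–295,119) and juice at (485,130). The wrist camera sits on tool +x, where the flap would swing, so I'll turn the tool half a turn. First I check the pad position from this view.

```bash
sed -i 's/^Q=.*/Q=np.array([np.sin(np.pi\/18),np.cos(np.pi\/18),0,0])  # tool down, tool x = -box x (camera on pad side)/' h.py
python3 - <<'E'
from h import *
import pickle
im=pickle.load(open("w1.pkl","rb"))
hsv=cv2.cvtColor(im["pixels"],cv2.COLOR_RGB2HSV)
def box(P): d=(P[:2]-C)*1e3; return d@X,d@Y
for nm,lo,hi,z,win in(("pad",(8,120,120),(25,255,255),.147,(225,290,155,185)),("blue",(100,120,60),(125,255,255),.13,(205,245,108,140))):
    o=cv2.inRange(hsv,lo,hi);m=np.zeros_like(o);a,b,c,d=win;m[c:d,a:b]=o[c:d,a:b]
    vv,uu=np.nonzero(m);P=ray(im,np.c_[uu,vv],z)
    B=np.array([box(p) for p in P]);print(nm,len(uu),B.mean(0),B.min(0),B.max(0))
# deck corner screws
for uv in((135,18),(456,18),(418,208),(157,208)):print(box(ray(im,uv,.14)[0]))
E
```

```text
pad 423 [-50.49853093  39.15025424] [-57.40353106  18.08713374] [-44.54731799  60.47701696]<stdin>:9: RuntimeWarning: Mean of empty slice.
  ret = ret.dtype.type(ret / rcount)
Traceback (most recent call last):
ValueError: zero-size array to reduction operation minimum which has no identity
```

The pad agrees within 1.5 mm across the two views. Now I press it in force-watched steps.

```bash
python3 - <<'E'
from cell import r,optics
from h import *
r.move_to(W(-52,40,260),Q)
r.move_linear(W(-52,40,176),vel=.12)
r.sleep(.15);f0=np.array(r.current_contact_force());zc=None
print(r.current_t(),r.current_tool_pos(),f0)
z=172
while z>161:
    r.move_linear(W(-52,40,z),vel=.03);f=r.current_contact_force()[2]-f0[2];za=r.current_tool_pos()[2]*1e3
    print(z,round(za,2),round(float(f),2))
    if zc is None and f>1.5: zc=za
    if f>14 or (zc and zc-za>6.0): break
    z-=0.7
r.move_linear(W(-110,40,215),vel=.3)
r.move_linear(W(-110,40,300),vel=.3)
r.sleep(.4)
for n in("wrist","scene"):
    cv2.imwrite(f"pics/{n}2.png",optics.get_image(n)["pixels"][...,::-1])
print(r.current_t())
E
```

```text
7.3417 [0.49607639 0.06619263 0.17672744] [-0.2219133  -1.02145218  1.26387436]
172 171.9 -1.19
171.3 171.28 -1.36
170.60000000000002 170.57 -1.55
169.90000000000003 169.85 -1.36
169.20000000000005 169.16 -1.71
168.50000000000006 168.46 -1.45
167.80000000000007 167.74 -1.65
167.10000000000008 167.19 -0.09
166.4000000000001 166.46 0.35
165.7000000000001 165.72 1.03
165.0000000000001 164.96 0.95
164.30000000000013 164.26 1.27
163.60000000000014 163.57 2.0
162.90000000000015 162.87 2.55
162.20000000000016 162.16 1.76
161.50000000000017 161.46 1.01
12.725
```

View pics/wrist2.png

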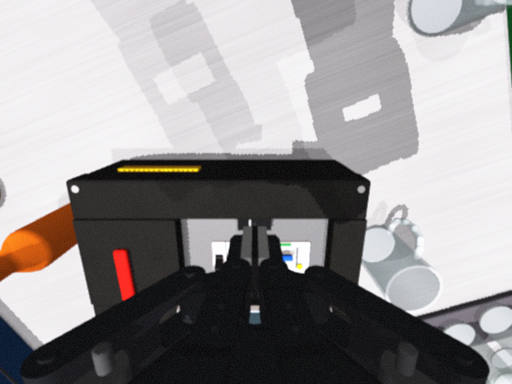

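View pics/scene2.png

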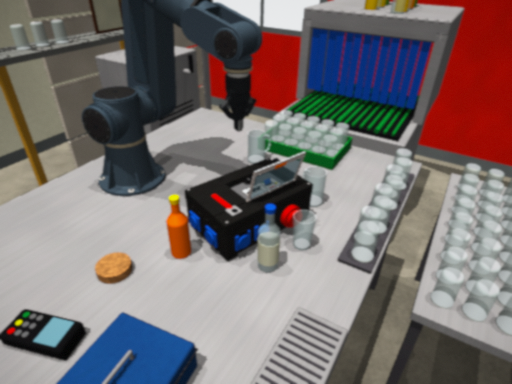

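The flap has come up (scene view, about (278,175)) and the field is uncovered, with the toggle's blue visible near (288,257) in the wrist view. I'll measure the flap angle and toggle position.

```bash
python3 - <<'E'
from cell import r,optics
from h import *
im=optics.get_image("scene");P=cloud(im);R=np.c_[(P[...,:2].reshape(-1,2)-C)*1e3@np.c_[X,Y],P[...,2].ravel()*1e3]
s=R[(im["depth"].ravel()>0)&(R[:,0]>30)&(R[:,0]<120)&(R[:,1]>-45)&(R[:,1]<125)&(R[:,2]>160)]
print("flap pts",len(s),s.min(0),s.max(0)); hi=s[s[:,2]>240];print("top edge",len(hi),hi.mean(0) if len(hi) else "")
a=np.arctan2(s[:,2]-141,s[:,0]-56);print("angle pct",np.percentile(np.pi-a,[5,50,95]))
im=optics.get_image("top");cv2.imwrite("pics/top3.png",cv2.resize(im["pixels"][110:270,160:350,::-1],None,fx=4,fy=3.7))
print(r.current_t())
E
```

```text
flap pts 997 [ 66.04956296 -44.72571383 160.16140417] [ 97.40674703 124.84235513 258.77934102]
top edge 251 [ 91.01241798  37.28404176 250.12129529]
angle pct [1.88208186 1.92358464 2.06035216]
12.825
```

View pics/top3.png

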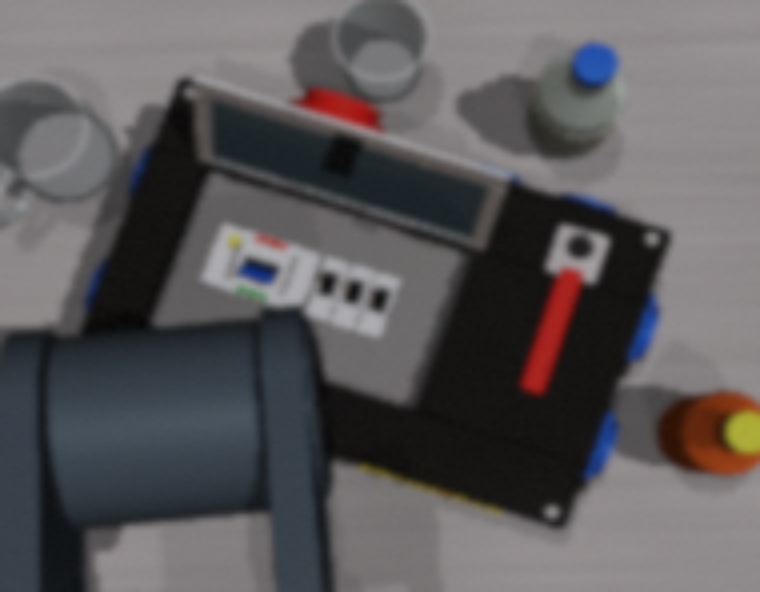

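The flap is fully open: its top edge is at 259 mm, x about 91–97. The toggle is at its expected place and the breakers are in line. Next is the push.

```bash
python3 - <<'E'
from cell import r,optics
from h import *
from scipy.spatial.transform import Rotation
r.move_linear(W(-36,76,300),vel=.25)
r.move_linear(W(-36,76,160),vel=.2)
f0z=r.current_contact_force()[2]
r.move_linear(W(-36,76,147),vel=.06)
r.sleep(.2);f0=np.array(r.current_contact_force());print(r.current_t(),r.current_tool_pos(),f0,f0z)
x=-29
while x<0.5:
    r.move_linear(W(x,76,147),vel=.03);f=(np.array(r.current_contact_force())-f0)
    xa=((np.array(r.current_tool_pos())[:2]-C)@X)*1e3;fx=-f[:2]@X
    print(x,round(xa,2),round(float(fx),2),round(float(f[2]),2))
    if fx>9 and x>-10: break
    x+=1.5
print(r.current_t())
r.move_linear(W(-20,76,147),vel=.1)
r.move_linear(W(-36,76,230),vel=.25)
r.move_linear(W(-110,76,330),vel=.3)
n="top";im=optics.get_image(n);cv2.imwrite("pics/top4.png",cv2.resize(im["pixels"][110:270,160:350,::-1],None,fx=4,fy=3.7))
print(r.current_t())
E
```

```text
14.725 [0.52318031 0.09452142 0.14718523] [ 0.12671502 -0.44122617  0.30538539] 0.03455039037986435
-29 -28.81 -0.08 0.03
-27.5 -27.48 0.07 0.22
-26.0 -25.92 0.18 0.95
-24.5 -24.42 0.72 0.19
-23.0 -22.93 0.92 -0.78
-21.5 -21.6 2.26 1.26
-20.0 -19.95 3.24 1.82
-18.5 -18.3 1.24 0.16
-17.0 -16.79 0.46 -0.64
-15.5 -15.3 0.51 -0.91
-14.0 -13.9 0.52 1.06
-12.5 -12.4 1.92 1.11
-11.0 -10.83 1.14 1.86
-9.5 -9.32 0.47 1.08
-8.0 -8.19 3.77 0.95
-6.5 -7.87 10.07 5.43
18.8583
20.25
```

View pics/top4.png

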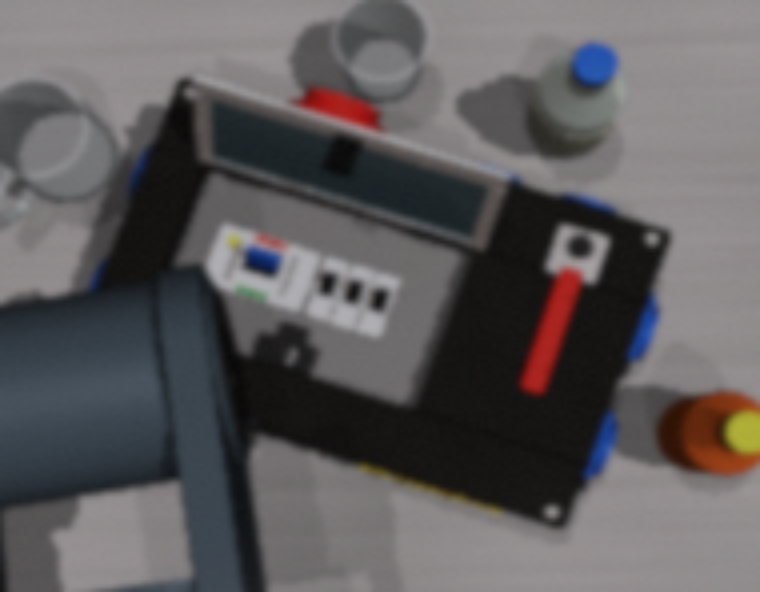

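The toggle now leans to the hinge (blue near (263,258)). The end force direction (Fz/Fx 0.54 = tan 0.5) matches the ON stop. I'll check this numerically before handing in.

```bash
python3 - <<'E'
from cell import r,optics
from h import *
im=optics.get_image("top");hsv=cv2.cvtColor(im["pixels"],cv2.COLOR_RGB2HSV)
o=cv2.inRange(hsv,(105,110,40),(128,255,255))
m=np.zeros_like(o);m[168:192,212:238]=o[168:192,212:238]
vv,uu=np.nonzero(m);B=(ray(im,np.c_[uu,vv],.132)[:,:2]-C)*1e3@np.c_[X,Y]
print("toggle",len(uu),B.min(0),B.mean(0),B.max(0))
im=optics.get_image("scene");P=cloud(im);R=np.c_[(P[...,:2].reshape(-1,2)-C)*1e3@np.c_[X,Y],P[...,2].ravel()*1e3]
s=R[(im["depth"].ravel()>0)&(R[:,0]>30)&(R[:,0]<120)&(abs(R[:,1]-40)<85)&(R[:,2]>160)]
print("flap",len(s),s.max(0),r.current_tool_pos(),r.current_t())
E
```

```text
toggle 38 [-1.91226122 64.91024283] [ 4.43641353 75.02093973] [10.49678001 85.61775531]
flap 991 [ 97.92006446 124.87448259 258.69415384] [0.45359085 0.11950375 0.328339  ] 20.35
```

```bash
python3 -c "
from cell import r
print(r.hand_in())"
```

```text
the job is handed in; nothing more can be done
None
```

The job is handed in at about 20 s of the 38 s allowed: one gentle press opened the flap and it stayed fully up, and the blue main switch was pushed to its ON stop. The breakers and loose items look unmoved in the pictures, and the hand is clear.

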